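# Put the flat grater away in the empty tray

## Task

Sweep the flat grater across the chopping board and over its edge into the empty tray, sliding it along and not lifting it up. It must end lying flat on the tray's floor, rough side up, long way along the tray and wholly inside it. Leave the wooden spoon and spatula in the other tray, and everything else on the shelf, as they are.

Things in the scene. Friction and masses are not known exactly. Their poses are not given: they have to be found in the camera images.
- grater: Flat kitchen grater, a pale wooden frame round a pierced steel sheet, 200 x 100 x 14 mm, about 0.3 kg, too wide for a gripper. It lies loose on the chopping board, rough side up, and slides when pushed. Origin: centre of its underside; x along its 200 mm length, y across its 100 mm width, z up out of the rough side. Either end may point either way.
- board: Wooden chopping board that stays put, 320 x 260 mm, 28 mm thick (top at z = 0.028). Origin: centre of its underside; x along its 320 mm length, roughly away from the robot, y along its 260 mm width. A tray stands against each of its two 320 mm sides.
- tray_empty: The empty one of two equal open bamboo trays, left or right of the board; it stays put. Outside 236 x 138 x 25 mm high, walls 5 mm, floor 6 mm thick, inside 226 x 128 mm. Origin: centre of its underside; x along its length (parallel to the board's x), y across. It stands 2 mm from the board's side, its rim 3 mm below the board's top, so what is pushed over the edge drops in.
- tray_full: The other tray, same size and axes, on the board's other side; a wooden spoon and a wooden spatula lie in it. It stays put.
- spoon: Wooden spoon, about 180 mm long, up to 12 mm thick, lying loose in the full tray. Origin near its middle, on its underside; x along it.
- spatula: Dark wooden spatula, about 190 mm long, up to 10 mm thick, lying loose in the full tray. Origin near its middle, on its underside; x along it.
- cup: Stainless steel cup, 76 mm across, 85 mm high, standing loose to the left. Origin: centre of its underside.
- dish: Blue ceramic dish, 170 mm across, 45 mm high, standing loose to the right. Origin: centre of its underside.
- coffee_pot: Small copper coffee pot, body 72 mm across and 75 mm high, with a 120 mm sloping handle along its x, up to 100 mm high; loose, far right. Origin: centre of the body's underside.
- spoon_rest: Dark wooden spoon rest, 184 mm long, 18 mm high, loose, to the left. Origin: on its underside, near its middle; x along it.
There are look-alikes about, which are no part of the job. Leave any yellow look-alike of the grater alone.

How it is judged (in metres and radians):
At the end, for the whole second after the job is handed in: The grater lies at rest, rough side up and flat (within 0.06 rad) on the floor of the empty tray (underside within 4 mm of it), its length along the tray's (within 0.2 rad), its middle within 20 mm of the tray's middle each way, so wholly between the walls (x of grater in the frame of tray_empty between -0.02 and 0.02 m and y of grater in the frame of tray_empty between -0.02 and 0.02 m and z of grater in the frame of tray_empty between 0.003 and 0.01 m and angle between grater's own z axis and vertical below 0.06 rad and angle between the x axis of grater and the x axis of tray_empty, either way round below 0.2 rad and linear speed of grater below 0.01 m/s); the robot touches nothing.
It fails at once if the grater is lifted more than about 60 mm above the board (height (world z) of grater above 0.09 m).
It fails at once if the spoon or the spatula in the full tray is shifted by more than 25 mm (distance of any of spoon, spatula from where it was at the start of the episode above 0.025 m).
It fails at once if the cup, dish, coffee pot or spoon rest is shifted by more than 25 mm (distance of any of cup, dish, coffee_pot, spoon_rest from where it was at the start of the episode above 0.025 m).
It also fails if it takes over 51 s, if anything falls off the work surface, if the arm or the gripper's body presses on something with over 40 N, if the wrist force passes 120 N, or if a joint passes its speed limit or range.

## Robot

A 6-joint arm with a two-finger parallel gripper is mounted at the origin on the work surface. World frame = base frame: x ahead of the robot, y to its left, z up, the work surface at z = 0. Lengths are in mm, angles in degrees, forces in N, time in s.
With the tool pointing down it reaches from about 325 to 875 mm from the base axis. Payload 4.4 kg.
Tool frame: the origin (TCP) lies midway between the tips of the shut fingers; the grasp point (between the pads) lies 19 mm behind it; z points along the fingers, y is the line along which they close (so a half turn about z gives the same grasp; the last joint's range is limited). The gripper opens to 85 mm and grips with 20 to 120 N. Pads are 22 mm wide; open, the fingers measure 114 mm over their backs; the gripper's body (76 mm by 85 mm) begins 54 mm behind the grasp point. The pads swing forward as they close: fully open they stand 13 mm farther back than shut.
Start: joints at [66.148, 11.837, 88.321, -0, 79.842, -8.623], TCP at [151.051, 554.807, 231.282] pointing down, gripper open.
Joint ranges: [-156.59, 156.59], [-49.26, 127.26], [12.9, 141.05], [-63.56, 243.56], [4.71, 150.69], [-161.64, 161.64]. Speed limits (degrees/s): [159.86, 159.86, 180, 180, 180, 180].

## Interface

Orientations are given as a 3x3 rotation matrix whose columns are the frame's x, y, z axes.
In Python, from cell import telemetry, eyes, workorder, spotter gives the robot as it stands.
- The arm moves only by the shell command python3 -m handwheel 'ROWS'. ROWS is JSON, a list of rows, each an object with "linear": the shift along the tool's x, y, z normalised to -1 to 1, where 1 is 0.025 m, a list of three; "yaw": the turn about the tool's z normalised to -1 to 1, where 1 is 5 degrees; "grip": the opening, from 0 (shut) to 1 (fully open). In form: [{"linear": [x, y, z], "yaw": yaw, "grip": grip}, ...]. A call has 1 to 20 rows; each row shifts and turns the commanded pose from where the row before left it, along the tool's axes as they then stand; what a row does not reach is not made up. A row lasts 1/12 s, in which the tool goes at most 41.7 mm and 7.16 degrees, less where a joint would pass 70% of its speed; a pose out of reach is approached as far as the arm can. A call with a number of a shift or a turn outside -1 to 1 is refused whole. A call with a gripper value outside its range is refused whole. The fingers move at their own pace and stop on an object; the grip force is fixed at half the most. Time passes only in rows, so rows that do not move let the fingers close. It gives the time, the measured TCP pose, the force, the opening and the grip force at its end, in the units of the state.
- telemetry.state(): the state, without advancing time (a new reading comes with each control period).
- eyes.snapshot(name): name is "scene" or "top"; returns the picture (420x560x3 uint8, blue, green, red); there is no depth.
- eyes.get_calibration(name): a dict with "fx", "fy", "cx", "cy" (pixels), "extrinsics" (4x4, takes a point from camera to world coordinates). Camera axes: x right, y down, z forward; pixel columns grow to the right and rows downward; lengths in mm; the calibration is good to about 2 mm. A picture is of the moment at which its call begins. get_calibration takes no time and is no camera call.
- workorder.hand_in(): hands the job in; it is judged then, once.
Trained networks look in the newest picture that a camera, given by its name, has taken for a name from the list of things; names that differ only in an ending like _2 or _b are one class to them, and where a whole thing is asked for, a point or a joint stands for the part that bears it (a point fixed in the world has none). Each returns a list of dicts, best first, with "confidence" (0 to 1); they miss things now and then, are a little off and sometimes report something else, mostly with a low value. They report only what shows in the picture. A call takes as long as a camera call. They do not tell look-alikes from the thing itself.
- spotter.spot_in(query, camera): "position" ([row, column] in pixels, amid what is visible of it).
- spotter.pinpoint(query, camera): "position" ([row, column] in pixels: a listed point, or the origin of a listed thing).
The state is a dict: "clock": time; "joints": joint angles; "joint_vel": joint speeds; "tau": joint torques, N m; "position": TCP position; "orientation": TCP orientation; "wrist_force": force on the tool from outside, world axes, zero at the start; "ft_torque": the same for the moment, N m; "finger_gap": finger opening in mm; "grasp_force": force on a finger pad.
Only numpy, scipy, OpenCV 4.12 (cv2) and the standard library are available. Lean on these libraries where they do the work, as an engineer would, in place of code of your own. Each camera call takes 0.05 s, during which the arm holds its last target. There are 200 camera calls.

## Working session

There is one attempt and no reset: what is moved stays moved. The work goes in short steps, Python scripts to look and compute and a shell command to move; the robot and the scene stay as the last step left them, time stands still between calls to the robot, and variables do not carry over. Pictures are saved under pics/ and viewed, at most 10 in all, crops included, and the job is handed in when it is done.

```bash
mkdir -p pics
cat > h.py <<'E'
import numpy as np, cv2
from cell import telemetry, eyes, workorder, spotter
def w(cam,row,col,z):
    c=eyes.get_calibration(cam);T=np.array(c["extrinsics"])
    d=T[:3,:3]@np.array([(col-c["cx"])/c["fx"],(row-c["cy"])/c["fy"],1.]);o=T[:3,3]
    return o+d*(z-o[2])/d[2]
E
python3 - <<'E'
from h import *
for n in("top","scene"):
    cv2.imwrite(f"pics/{n}0.png",eyes.snapshot(n))
for q,z in(("grater",0.028),("board",0),("tray_empty",0),("tray_full",0)):
    for d in spotter.pinpoint(q,"top"):
        r,c=d["position"];print(q,round(d["confidence"],2),round(r),round(c),w("top",r,c,z*1000).round())
s=telemetry.state();print(s["clock"],np.round(s["orientation"],3).tolist(),s["position"],s["finger_gap"])
E
```

```text
grater 0.72 178 261 [542.  38.  28.]
grater 0.68 279 359 [ 171. -301.   28.]
board 0.77 180 267 [536.  14.   0.]
tray_empty 0.94 190 210 [506. 224.   0.]
tray_full 0.91 166 322 [ 585. -186.    0.]
tray_full 0.6 228 133 [372. 504.   0.]
0.3 [[-0.965, 0.263, -0.0], [0.263, 0.965, -0.001], [0.0, -0.001, -1.0]] [150.95231532 554.59717083 230.90009553] 85.41236093796408
```

View pics/top0.png

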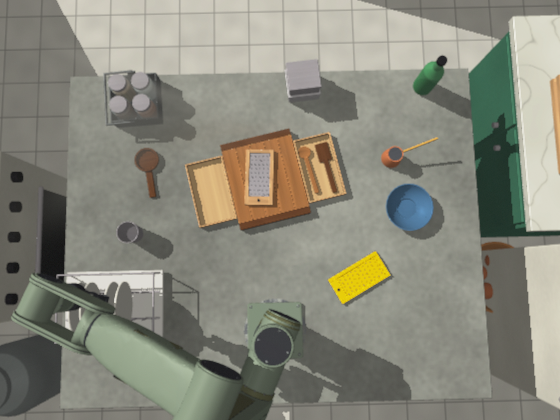

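View pics/scene0.png

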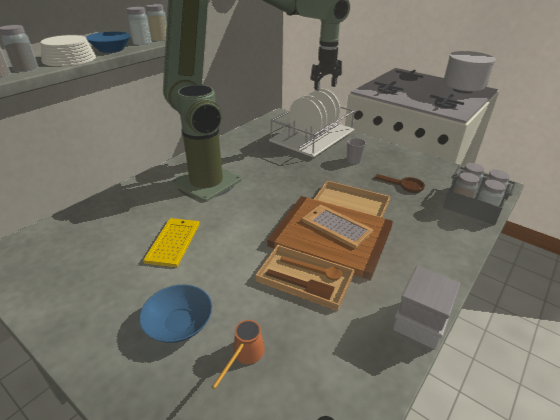

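The top view shows the board around (266,180), turned about 13° anticlockwise. The grater is at (260,178), the empty tray at (210,190) on the left, the full tray at (320,168) and the yellow look-alike at (360,279). The scene view agrees. Next I'll measure edges at sub-pixel accuracy.

Run:
```python
from h import *
im=cv2.imread("pics/top0.png")
cv2.imwrite("pics/crop0.png",cv2.resize(im[120:240,175:355],None,fx=4.4,fy=4.4,interpolation=cv2.INTER_CUBIC))
im2=cv2.imread("pics/scene0.png")
cv2.imwrite("pics/crop1.png",cv2.resize(im2[175:315,250:400],None,fx=4,fy=4,interpolation=cv2.INTER_CUBIC))
for cam,q,z in(("top","grater",28),("top","board",0),("top","tray_empty",0),("scene","grater",28),("scene","board",0),("scene","tray_empty",0),("scene","tray_full",0)):
    for d in spotter.pinpoint(q,cam)[:1]:
        r,c=d["position"];print(cam,q,round(d["confidence"],2),round(r),round(c),w(cam,r,c,z).round())
```

```text
top grater 0.72 178 261 [542.  38.  28.]
top board 0.77 180 267 [536.  14.   0.]
top tray_empty 0.94 190 210 [506. 224.   0.]
scene grater 0.85 244 174 [ 213. -327.   28.]
scene board 0.95 238 331 [543.  15.   0.]
scene tray_empty 0.8 204 350 [497. 210.   0.]
scene tray_full 0.7 280 305 [ 581. -179.    0.]
```

View pics/crop0.png

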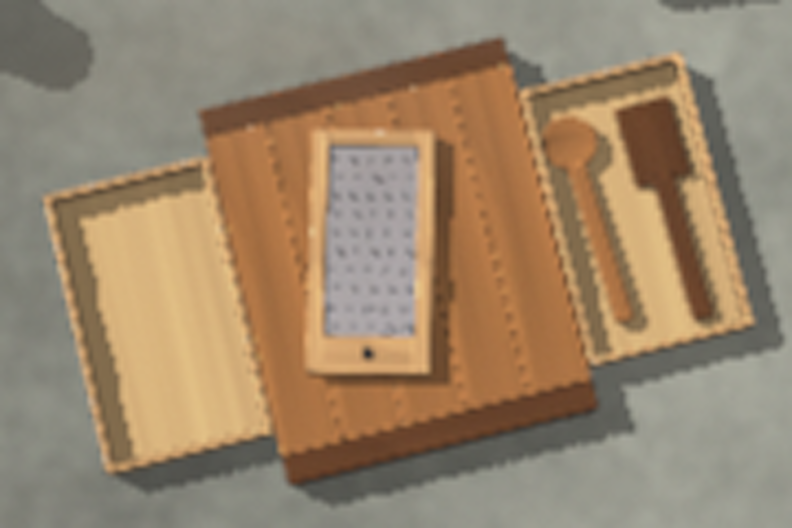

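View pics/crop1.png

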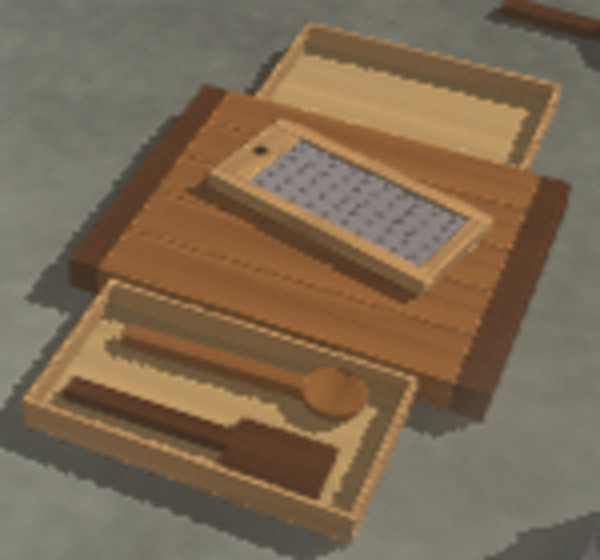

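The crop gives clear corners. Board top: (200,112), (502,38), (596,408), (292,484). Grater top: (312,128), (436,130), (430,375), (306,374). Outer rim of the empty tray: (42,198), (107,472). I'll convert these to poses.

```bash
cat >> h.py <<'E'
def cw(pts,z,off=(175,120),s=4.4,cam="top"):
    return np.array([w(cam,(y+.5)/s-.5+off[1],(x+.5)/s-.5+off[0],z)[:2] for x,y in pts])
def rect(P):  # corners far-left, far-right, near-right, near-left
    l=(P[0]+P[1]-P[2]-P[3])/2; ww=(P[0]+P[3]-P[1]-P[2])/2
    return P.mean(0).round(1), np.linalg.norm(l).round(1), np.linalg.norm(ww).round(1), np.degrees(np.arctan2(l[1],l[0])).round(1), np.degrees(np.arctan2(-ww[0],ww[1])).round(1)
E
python3 - <<'E'
from h import *
print("board",rect(cw([(200,112),(502,38),(596,408),(292,484)],28)))
print("grater",rect(cw([(312,128),(436,130),(430,375),(306,374)],42)))
print("tray rim",cw([(42,198),(107,472)],25))
print("full rim",cw([(680,52),(754,325)],25))
a=dict(off=(250,175),s=4,cam="scene")
print("grater s",rect(cw([(493,217),(420,291),(210,183),(285,120)],42,**a)))
print("board s",rect(cw([(572,183),(485,392),(72,262),(207,85)],28,**a)))
E
```

```text
board (array([538.9,  22.2]), np.float64(318.0), np.float64(255.5), np.float64(12.8), np.float64(12.8))
grater (array([542.9,  43. ]), np.float64(202.6), np.float64(100.7), np.float64(-2.4), np.float64(-2.1))
tray rim [[596.80980339 313.54629532]
 [369.36140537 260.67944133]]
full rim [[ 707.99214691 -215.65123383]
 [ 477.35283937 -268.01455382]]
grater s (array([545.2,  36.2]), np.float64(192.1), np.float64(108.1), np.float64(-2.1), np.float64(-0.2))
board s (array([539.2,  20.9]), np.float64(313.9), np.float64(258.0), np.float64(13.2), np.float64(12.5))
```

Board centre is about (539,21) with yaw 12.9°. Tray centre is about (498,219), which is about (5,201) in the board frame. Grater centre is about (543,42) with yaw -2.3°. The sizes check out.

Plan: straddle the grater's right side with the open fingers, their line parallel to its length. Then push it left while turning it +15°.

```bash
python3 -m handwheel '[{"linear":[-0.71,-0.62,0],"yaw":0,"grip":1},{"linear":[-0.71,-0.62,0],"yaw":0,"grip":1},{"linear":[-0.71,-0.62,0],"yaw":0,"grip":1},{"linear":[-0.71,-0.62,0],"yaw":0,"grip":1},{"linear":[-0.71,-0.62,0],"yaw":0,"grip":1},{"linear":[-0.71,-0.62,0],"yaw":0,"grip":1},{"linear":[-0.71,-0.62,0],"yaw":0,"grip":1},{"linear":[-0.71,-0.62,0],"yaw":0,"grip":1},{"linear":[-0.71,-0.62,0],"yaw":0,"grip":1},{"linear":[-0.71,-0.62,0],"yaw":0,"grip":1},{"linear":[-0.71,-0.62,0],"yaw":0,"grip":1},{"linear":[-0.71,-0.62,0],"yaw":0,"grip":1},{"linear":[-0.71,-0.62,0],"yaw":0,"grip":1},{"linear":[-0.71,-0.62,0],"yaw":0,"grip":1},{"linear":[-0.71,-0.62,0],"yaw":0,"grip":1}]'
python3 -m handwheel '[{"linear":[-0.71,-0.62,0],"yaw":0,"grip":1},{"linear":[-0.71,-0.62,0],"yaw":0,"grip":1},{"linear":[-0.71,-0.62,0],"yaw":0,"grip":1},{"linear":[-0.71,-0.62,0],"yaw":0,"grip":1},{"linear":[-0.71,-0.62,0],"yaw":0,"grip":1},{"linear":[-0.71,-0.62,0],"yaw":0,"grip":1},{"linear":[-0.71,-0.62,0],"yaw":0,"grip":1},{"linear":[-0.71,-0.62,0],"yaw":0,"grip":1},{"linear":[-0.71,-0.62,0],"yaw":0,"grip":1},{"linear":[-0.71,-0.62,0],"yaw":0,"grip":1},{"linear":[-0.71,-0.62,0],"yaw":0,"grip":1},{"linear":[-0.71,-0.62,0],"yaw":0,"grip":1},{"linear":[-0.71,-0.62,0],"yaw":0,"grip":1},{"linear":[-0.71,-0.62,0],"yaw":0,"grip":1},{"linear":[-0.71,-0.62,0],"yaw":0,"grip":1}]'
python3 -m handwheel '[{"linear":[0,0,0],"yaw":1,"grip":1},{"linear":[0,0,0],"yaw":1,"grip":1},{"linear":[0,0,0],"yaw":1,"grip":1},{"linear":[0,0,0],"yaw":1,"grip":1},{"linear":[0,0,0],"yaw":1,"grip":1},{"linear":[0,0,0],"yaw":1,"grip":1},{"linear":[0,0,0],"yaw":1,"grip":1},{"linear":[0,0,0],"yaw":1,"grip":1},{"linear":[0,0,0],"yaw":1,"grip":1},{"linear":[0,0,0],"yaw":1,"grip":1},{"linear":[0,0,0],"yaw":1,"grip":1},{"linear":[0,0,0],"yaw":1,"grip":1},{"linear":[0,0,0],"yaw":1,"grip":1},{"linear":[0,0,0],"yaw":1,"grip":1},{"linear":[0,0,0],"yaw":1,"grip":1},{"linear":[0,0,0],"yaw":0.4,"grip":1},{"linear":[0,0,0],"yaw":0,"grip":1},{"linear":[0,0,0],"yaw":0,"grip":1}]'
```

```text
clock: 1.9
position: [347.4, 259.5, 231.5]
orientation: [[-0.965, 0.263, 0.001], [0.263, 0.965, 0.0], [-0.0, 0.0, -1.0]]
wrist_force: [-0.7, -0.4, 0.9]
finger_gap: 85.2
grasp_force: 0.0
clock: 3.15
position: [543.3, -34.8, 231.4]
orientation: [[-0.965, 0.263, 0.0], [0.263, 0.965, -0.0], [-0.0, 0.0, -1.0]]
wrist_force: [-0.2, 0.1, 0.1]
finger_gap: 85.4
grasp_force: 0.0
clock: 4.65
position: [542.7, -33.7, 231.3]
orientation: [[0.038, 0.999, 0.0], [0.999, -0.038, -0.0], [-0.0, 0.0, -1.0]]
wrist_force: [-0.2, -1.1, -0.0]
finger_gap: 85.4
grasp_force: 0.0
```

```bash
python3 -m handwheel '[{"linear":[0,0,0.85],"yaw":0,"grip":1},{"linear":[0,0,0.85],"yaw":0,"grip":1},{"linear":[0,0,0.85],"yaw":0,"grip":1},{"linear":[0,0,0.85],"yaw":0,"grip":1},{"linear":[0,0,0.85],"yaw":0,"grip":1},{"linear":[0,0,0.85],"yaw":0,"grip":1},{"linear":[0,0,0.85],"yaw":0,"grip":1},{"linear":[0,0,0.85],"yaw":0,"grip":1},{"linear":[0,0,0.3],"yaw":0,"grip":1},{"linear":[0,0,0.3],"yaw":0,"grip":1},{"linear":[0,0,0.3],"yaw":0,"grip":1},{"linear":[0,0,0.3],"yaw":0,"grip":1},{"linear":[0,0,0.2],"yaw":0,"grip":1},{"linear":[0,0,0.1],"yaw":0,"grip":1},{"linear":[0,0,0.1],"yaw":0,"grip":1},{"linear":[0,0,0.1],"yaw":0,"grip":1},{"linear":[0,0,0],"yaw":0,"grip":1}]'
python3 - <<'E'
from h import *
t=eyes.snapshot("top")[120:240,175:355];s=eyes.snapshot("scene")[165:315,250:400]
cv2.imwrite("pics/c2.png",np.hstack([cv2.resize(t,(450,300)),cv2.resize(s,(300,300))]))
E
```

```text
clock: 6.07
position: [542.7, -33.7, 18.7]
orientation: [[0.039, 0.999, -0.0], [0.999, -0.039, 0.0], [0.0, -0.0, -1.0]]
wrist_force: [-0.1, -1.0, -0.4]
finger_gap: 84.8
grasp_force: 0.0
```

View pics/c2.png

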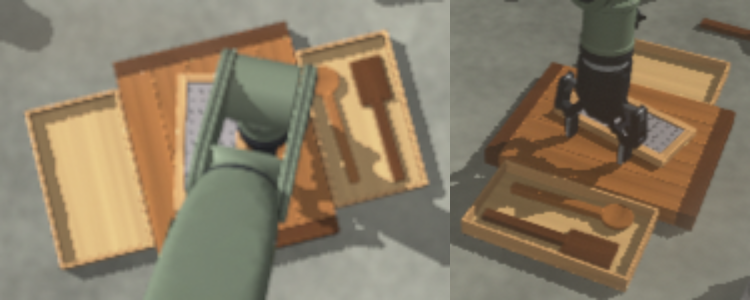

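The fingers are down on the board to the right of the grater, clear of the spoon and spatula. Next, make contact and push while turning.

```bash
python3 -m handwheel '[{"linear":[0.15,0,0],"yaw":0,"grip":1},{"linear":[0.15,0,0],"yaw":0,"grip":1},{"linear":[0.15,0,0],"yaw":0,"grip":1},{"linear":[0.15,0,0],"yaw":0,"grip":1},{"linear":[0.1,0,0],"yaw":0,"grip":1}]'
python3 -m handwheel '[{"linear":[0.2,-0.01,0],"yaw":-0.12,"grip":1},{"linear":[0.2,-0.01,0],"yaw":-0.12,"grip":1},{"linear":[0.2,-0.01,0],"yaw":-0.12,"grip":1},{"linear":[0.2,-0.01,0],"yaw":-0.12,"grip":1},{"linear":[0.2,-0.01,0],"yaw":-0.12,"grip":1},{"linear":[0.2,-0.01,0],"yaw":-0.12,"grip":1},{"linear":[0.2,-0.01,0],"yaw":-0.12,"grip":1},{"linear":[0.2,-0.01,0],"yaw":-0.12,"grip":1},{"linear":[0.2,-0.01,0],"yaw":-0.12,"grip":1},{"linear":[0.2,-0.01,0],"yaw":-0.12,"grip":1},{"linear":[0.2,-0.01,0],"yaw":-0.12,"grip":1},{"linear":[0.2,-0.01,0],"yaw":-0.12,"grip":1},{"linear":[0.2,-0.01,0],"yaw":-0.12,"grip":1},{"linear":[0.2,-0.01,0],"yaw":-0.12,"grip":1},{"linear":[0.2,-0.01,0],"yaw":-0.12,"grip":1},{"linear":[0.2,-0.01,0],"yaw":-0.12,"grip":1}]'
python3 - <<'E'
from h import *
t=eyes.snapshot("top")[120:240,175:355];s=eyes.snapshot("scene")[165:315,250:400]
cv2.imwrite("pics/c3.png",np.hstack([cv2.resize(t,(450,300),interpolation=cv2.INTER_CUBIC),cv2.resize(s,(300,300))]))
E
```

```text
clock: 6.58
position: [543.6, -15.9, 18.9]
orientation: [[0.038, 0.999, 0.0], [0.999, -0.038, -0.001], [-0.001, 0.0, -1.0]]
wrist_force: [0.4, -2.8, -0.6]
finger_gap: 85.1
grasp_force: 1.0
clock: 7.92
position: [536.3, 63.8, 18.9]
orientation: [[-0.129, 0.992, 0.0], [0.992, 0.129, -0.0], [-0.0, 0.0, -1.0]]
wrist_force: [0.5, -3.1, 1.2]
finger_gap: 85.3
grasp_force: 1.5
```

View pics/c3.png

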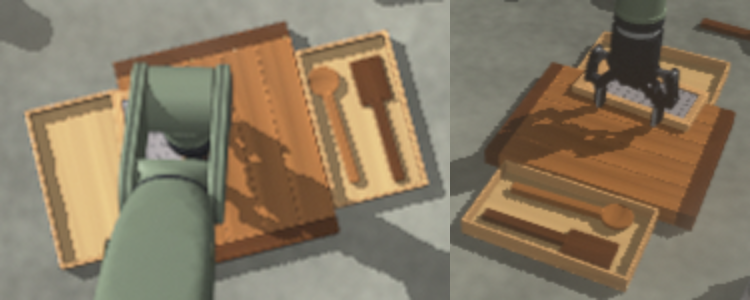

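The grater is turning with the fingers, its leading edge already overhanging the tray, and the spoon and spatula are undisturbed. Next, finish the turn and keep pushing over the edge.

```bash
python3 -m handwheel '[{"linear":[0.2,-0.02,0],"yaw":-0.18,"grip":1},{"linear":[0.2,-0.02,0],"yaw":-0.18,"grip":1},{"linear":[0.2,-0.01,0],"yaw":-0.18,"grip":1},{"linear":[0.2,-0.01,0],"yaw":-0.18,"grip":1},{"linear":[0.2,-0.01,0],"yaw":-0.18,"grip":1},{"linear":[0.2,0,0],"yaw":-0.18,"grip":1},{"linear":[0.2,0,0],"yaw":0,"grip":1},{"linear":[0.2,0,0],"yaw":0,"grip":1},{"linear":[0.2,0,0],"yaw":0,"grip":1}]'
python3 -m handwheel '[{"linear":[0.15,0,0],"yaw":0,"grip":1},{"linear":[0.15,0,0],"yaw":0,"grip":1},{"linear":[0.15,0,0],"yaw":0,"grip":1},{"linear":[0.15,0,0],"yaw":0,"grip":1},{"linear":[0.15,0,0],"yaw":0,"grip":1},{"linear":[0,0,0],"yaw":0,"grip":1}]'
python3 - <<'E'
from h import *
t=eyes.snapshot("top")[120:240,175:355];s=eyes.snapshot("scene")[165:315,250:400]
cv2.imwrite("pics/c4.png",np.hstack([cv2.resize(t,(450,300),interpolation=cv2.INTER_CUBIC),cv2.resize(s,(300,300))]))
E
```

```text
clock: 8.77
position: [526.3, 107.5, 19.1]
orientation: [[-0.222, 0.975, 0.0], [0.975, 0.222, -0.001], [-0.001, 0.0, -1.0]]
wrist_force: [1.1, -3.9, 3.2]
finger_gap: 85.5
grasp_force: 2.0
clock: 9.27
position: [520.9, 126.8, 18.2]
orientation: [[-0.221, 0.975, -0.002], [0.975, 0.221, 0.001], [0.001, -0.002, -1.0]]
wrist_force: [0.2, -0.8, -0.3]
finger_gap: 85.3
grasp_force: 0.0
```

View pics/c4.png

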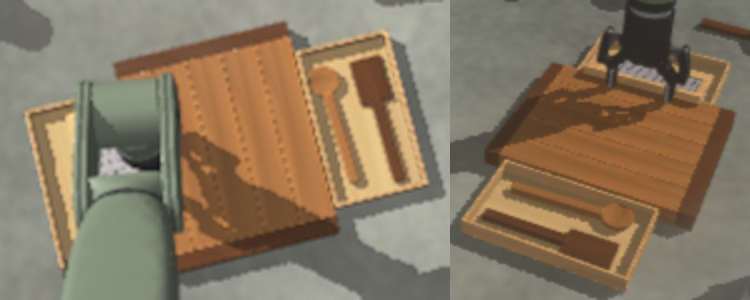

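The grater has tipped, with its front edge in the tray and its rear edge still on the board. I'll push the rear edge off.

```bash
python3 -m handwheel '[{"linear":[0.12,0,0],"yaw":0,"grip":1},{"linear":[0.12,0,0],"yaw":0,"grip":1},{"linear":[0.12,0,0],"yaw":0,"grip":1},{"linear":[0.12,0,0],"yaw":0,"grip":1},{"linear":[0.12,0,0],"yaw":0,"grip":1},{"linear":[0.12,0,0],"yaw":0,"grip":1},{"linear":[0.12,0,0],"yaw":0,"grip":1},{"linear":[0.12,0,0],"yaw":0,"grip":1},{"linear":[0.1,0,0],"yaw":0,"grip":1},{"linear":[0,0,0],"yaw":0,"grip":1},{"linear":[0,0,0],"yaw":0,"grip":1}]'
python3 -m handwheel '[{"linear":[-0.2,0,-0.2],"yaw":0,"grip":1},{"linear":[-0.4,0,-0.6],"yaw":0,"grip":1},{"linear":[-0.8,0,-0.8],"yaw":0,"grip":1},{"linear":[-1,0,-0.8],"yaw":0,"grip":1},{"linear":[-1,0,-0.8],"yaw":0,"grip":1},{"linear":[-1,0,-0.8],"yaw":0,"grip":1},{"linear":[-1,0,-0.8],"yaw":0,"grip":1},{"linear":[-1,0,-0.8],"yaw":0,"grip":1},{"linear":[-1,0,-0.8],"yaw":0,"grip":1},{"linear":[-1,0,-0.8],"yaw":0,"grip":1},{"linear":[-1,0,0],"yaw":0,"grip":1},{"linear":[-1,0,0],"yaw":0,"grip":1},{"linear":[-1,0,0],"yaw":0,"grip":1},{"linear":[-1,0,0],"yaw":0,"grip":1},{"linear":[0,0,0],"yaw":0,"grip":1}]'
python3 - <<'E'
from h import *
t=eyes.snapshot("top")[140:240,175:275];s=eyes.snapshot("scene")[165:265,290:400]
cv2.imwrite("pics/c5.png",np.hstack([cv2.resize(t,(400,400),interpolation=cv2.INTER_CUBIC),cv2.resize(s,(400,400),interpolation=cv2.INTER_CUBIC)]))
E
```

```text
clock: 10.28
position: [516.1, 152.0, 18.9]
orientation: [[-0.221, 0.975, 0.0], [0.975, 0.221, 0.001], [0.0, 0.0, -1.0]]
wrist_force: [0.4, 0.0, 0.8]
finger_gap: 85.4
grasp_force: 0.0
clock: 11.53
position: [585.4, -155.9, 199.5]
orientation: [[-0.217, 0.976, 0.002], [0.976, 0.217, -0.003], [-0.003, 0.001, -1.0]]
wrist_force: [0.0, 0.1, 0.9]
finger_gap: 85.3
grasp_force: 0.0
```

View pics/c5.png

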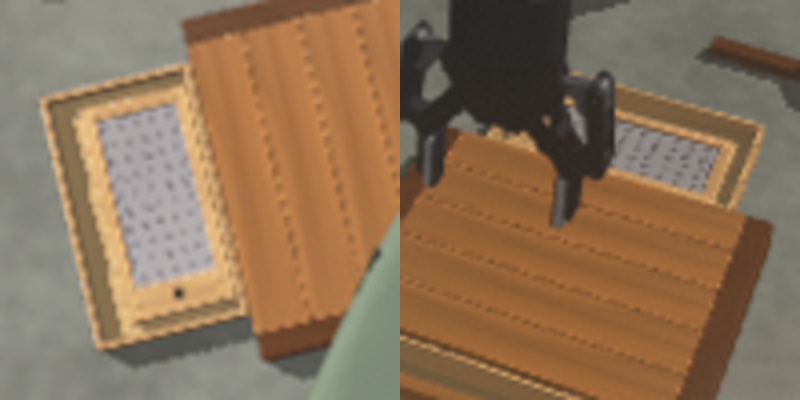

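The grater is in the tray and lies along it, with corners in the left crop at about (76,113), (182,90), (242,302), (135,327). I'll check the numbers.

Run:
```python
from h import *
a=dict(off=(175,140),s=4)
im=cv2.imread("pics/c5.png")[:, :400]
cv2.imwrite("pics/c6.png",cv2.resize(im[50:370,20:270],None,fx=1.85,fy=1.85,interpolation=cv2.INTER_CUBIC))
g=rect(cw([(76,113),(182,90),(242,302),(135,327)],20,**a));r=cw([(40,100),(98,349)],25,**a)
u=(r[0]-r[1])/np.linalg.norm(r[0]-r[1]);n=np.array([-u[1],u[0]]);c=r.mean(0)-69*n
print(g,c,np.degrees(np.arctan2(u[1],u[0])),np.linalg.norm(r[0]-r[1]),"rel",(g[0]-c)@u,(g[0]-c)@n)
```

```text
(array([496.8, 205.9]), np.float64(202.5), np.float64(98.1), np.float64(15.0), np.float64(11.5)) [498.40535512 218.65497861] 12.852369161317506 233.18475325325628 rel -4.402348956030483 -12.07832637321136
```

View pics/c6.png

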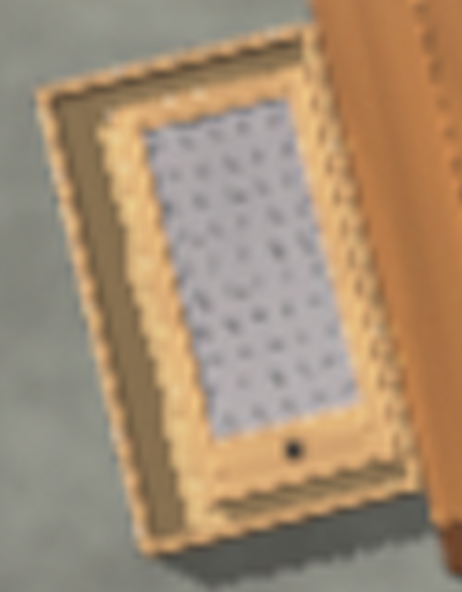

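The light strip on the left may be tray floor rather than frame. I'll locate the steel sheet instead, since its offset in the grater is known from the first picture.

Run:
```python
from h import *
g=cw([(330,146),(419,149),(414,338),(325,334)],42);print("sheet orig",rect(g))
G=np.array([542.9,43.0]);t=np.radians(-2.3);R=np.array([[np.cos(t),-np.sin(t)],[np.sin(t),np.cos(t)]])
o=R.T@(g.mean(0)-G);print("offset",o)
s=1.85
P=[((x+.5)/s-.5+20,(y+.5)/s-.5+50) for x,y in[(145,128),(292,100),(357,390),(211,438)]]
c=np.array([498.4,218.7]);t=np.radians(12.85);T=np.array([[np.cos(t),-np.sin(t)],[np.sin(t),np.cos(t)]])
for z in(20,30):
    q=rect(cw(P,z,off=(175,140),s=4));print(z,q,"grater rel tray",T.T@(q[0]-c)-o)
```

```text
sheet orig (array([550.9,  42. ]), np.float64(155.8), np.float64(72.4), np.float64(-2.5), np.float64(-3.6))
offset [ 7.99808873 -0.65790038]
20 (array([510.7, 208.6]), np.float64(152.2), np.float64(73.5), np.float64(11.8), np.float64(13.4)) grater rel tray [  1.74763186 -11.92466416]
30 (array([509. , 207.2]), np.float64(151.3), np.float64(73.1), np.float64(11.8), np.float64(13.4)) grater rel tray [ -0.22115189 -12.9115231 ]
```

Both estimates put the grater at about (0,-12) in the tray frame, just inside the wall on the board side. To be sure its rear edge isn't perched on the rim, I'll probe that edge gently with shut fingers. The top should be at z≈20 if flat and about 39 if perched.

```bash
python3 -m handwheel '[{"linear":[0.97,0,0],"yaw":0,"grip":0},{"linear":[0.97,0,0],"yaw":0,"grip":0},{"linear":[0.97,0,0],"yaw":0,"grip":0},{"linear":[0.97,0,0],"yaw":0,"grip":0},{"linear":[0.97,0,0],"yaw":0,"grip":0},{"linear":[0.97,0,0],"yaw":0,"grip":0},{"linear":[0.97,0,0],"yaw":0,"grip":0},{"linear":[0.97,0,0],"yaw":0,"grip":0},{"linear":[0.97,0,0],"yaw":0,"grip":0},{"linear":[0.97,0,0],"yaw":0,"grip":0},{"linear":[0.97,0,0],"yaw":0,"grip":0},{"linear":[0.97,0,0],"yaw":0,"grip":0},{"linear":[0.97,0,0],"yaw":0,"grip":0},{"linear":[0.97,0,0],"yaw":0,"grip":0},{"linear":[0,0,0],"yaw":0,"grip":0},{"linear":[0,0,0],"yaw":0,"grip":0},{"linear":[0,0,0],"yaw":0,"grip":0},{"linear":[0,0,0],"yaw":0,"grip":0}]'
python3 -m handwheel '[{"linear":[0,0,0.8],"yaw":0,"grip":0},{"linear":[0,0,0.8],"yaw":0,"grip":0},{"linear":[0,0,0.8],"yaw":0,"grip":0},{"linear":[0,0,0.8],"yaw":0,"grip":0},{"linear":[0,0,0.8],"yaw":0,"grip":0},{"linear":[0,0,0.8],"yaw":0,"grip":0},{"linear":[0,0,0.6],"yaw":0,"grip":0},{"linear":[0,0,0.4],"yaw":0,"grip":0},{"linear":[0,0,0],"yaw":0,"grip":0},{"linear":[0,0,0],"yaw":0,"grip":0}]'
```

```text
clock: 13.13
position: [509.5, 179.8, 198.9]
orientation: [[-0.221, 0.975, -0.0], [0.975, 0.221, -0.0], [-0.0, -0.0, -1.0]]
wrist_force: [-0.3, 0.1, -0.6]
finger_gap: -0.1
grasp_force: 0.0
clock: 13.97
position: [509.7, 179.7, 53.6]
orientation: [[-0.22, 0.975, -0.001], [0.975, 0.22, -0.0], [-0.0, -0.001, -1.0]]
wrist_force: [1.1, 0.9, 0.4]
finger_gap: -0.0
grasp_force: 0.0
```

```bash
python3 -m handwheel '[{"linear":[0,0,0.2],"yaw":0,"grip":0},{"linear":[0,0,0.2],"yaw":0,"grip":0},{"linear":[0,0,0.2],"yaw":0,"grip":0},{"linear":[0,0,0.1],"yaw":0,"grip":0},{"linear":[0,0,0],"yaw":0,"grip":0},{"linear":[0,0,0],"yaw":0,"grip":0}]' | grep -E 'pos|wrist'
python3 -m handwheel '[{"linear":[0,0,0.1],"yaw":0,"grip":0},{"linear":[0,0,0.1],"yaw":0,"grip":0},{"linear":[0,0,0.1],"yaw":0,"grip":0},{"linear":[0,0,0.1],"yaw":0,"grip":0},{"linear":[0,0,0],"yaw":0,"grip":0},{"linear":[0,0,0],"yaw":0,"grip":0}]' | grep -E 'pos|wrist'
```

```text
position: [509.5, 180.3, 36.1]
wrist_force: [0.0, 0.1, -0.4]
position: [509.4, 180.2, 26.0]
wrist_force: [-0.1, -0.1, 0.1]
```

```bash
for i in 1; do python3 -m handwheel '[{"linear":[0,0,0.08],"yaw":0,"grip":0},{"linear":[0,0,0.08],"yaw":0,"grip":0},{"linear":[0,0,0],"yaw":0,"grip":0},{"linear":[0,0,0],"yaw":0,"grip":0}]' | grep -E 'pos|wrist'; done
python3 -m handwheel '[{"linear":[0,0,0.06],"yaw":0,"grip":0},{"linear":[0,0,0],"yaw":0,"grip":0},{"linear":[0,0,0],"yaw":0,"grip":0}]' | grep -E 'pos|wrist'
```

```text
position: [509.5, 180.2, 22.1]
wrist_force: [0.3, 0.4, 0.2]
position: [509.6, 180.2, 20.7]
wrist_force: [0.0, -0.1, -0.6]
```

There is no contact down to 20.7 mm, so the rear side is down on the floor. Retreat and take a last look.

```bash
python3 -m handwheel '[{"linear":[0,0,-0.3],"yaw":0,"grip":0},{"linear":[0,0,-0.8],"yaw":0,"grip":0},{"linear":[0,0,-0.8],"yaw":0,"grip":0},{"linear":[0,0,-0.8],"yaw":0,"grip":0},{"linear":[0,0,-0.8],"yaw":0,"grip":0},{"linear":[0,0,-0.8],"yaw":0,"grip":0},{"linear":[0,0,-0.8],"yaw":0,"grip":0},{"linear":[0,0,-0.8],"yaw":0,"grip":0},{"linear":[-1,0,0],"yaw":0,"grip":0},{"linear":[-1,0,0],"yaw":0,"grip":0},{"linear":[-1,0,0],"yaw":0,"grip":0},{"linear":[-1,0,0],"yaw":0,"grip":0},{"linear":[-1,0,0],"yaw":0,"grip":0},{"linear":[-1,0,0],"yaw":0,"grip":0},{"linear":[-1,0,0],"yaw":0,"grip":0},{"linear":[0,0,0],"yaw":0,"grip":0},{"linear":[0,0,0],"yaw":0,"grip":0}]'
python3 - <<'E'
from h import *
t=eyes.snapshot("top")[140:240,175:275];s=eyes.snapshot("scene")[165:315,250:400]
cv2.imwrite("pics/c7.png",np.hstack([cv2.resize(t,(400,400),interpolation=cv2.INTER_CUBIC),cv2.resize(s,(400,400),interpolation=cv2.INTER_CUBIC)]))
E
```

```text
clock: 16.97
position: [548.6, 8.5, 168.9]
orientation: [[-0.219, 0.976, 0.001], [0.976, 0.219, 0.0], [0.0, 0.001, -1.0]]
wrist_force: [-0.3, 0.8, 0.0]
finger_gap: -0.1
grasp_force: 0.0
```

View pics/c7.png

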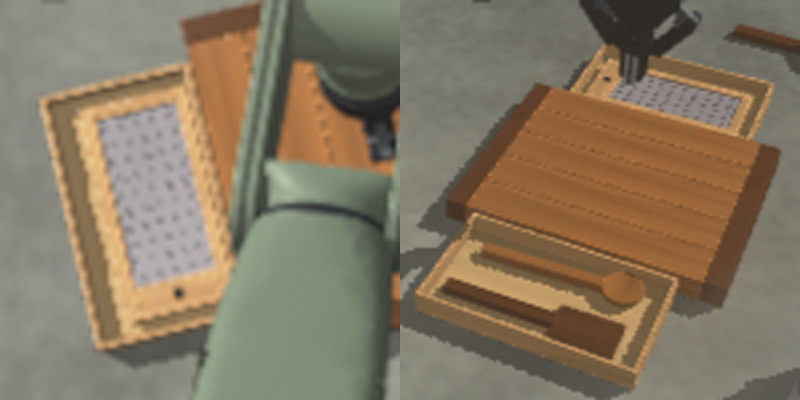

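The grater lies flat inside the tray below the rim, rough side up, with the sheet spanning (97,118) to (213,265) as before. The spoon and spatula have not moved and the arm is clear.

```bash
python3 -c "
from cell import workorder
print(workorder.hand_in())"
```

```text
the job is handed in; nothing more can be done
None
```

I swept the grater over the board's edge into the empty tray and handed the job in at about 17 s; it measured flat, rough side up, along the tray and about 12 mm off its middle (limit 20 mm), the spoon and spatula look unmoved, and the hand-in returned no verdict.

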